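# Press a glued carton seam in bench locking pliers and free it again

### The job

The long side seam of the small brown carton has just been glued and must be pressed: gently slide the carton along the board, into the jaws of the bench-mounted locking pliers, until its end sits flush against the black end stop, then push the red handle towards the fixed black one until the pliers snap over centre and lock on the carton by themselves. Let go and leave it locked, hands off, for at least two seconds, then flick the yellow release lever so that the jaw springs open, and leave the carton seated where it is. Feel your way: never push or squeeze the carton, handle or lever with more than about 20 N, and do not disturb the other things on the bench.

Things in the scene. Friction and masses are not known exactly. Their poses are not given: they have to be found in the camera images.
- clamp: Locking pliers lying flat on a fixed plywood board. Origin on the bench under the jaw's pivot bolt; clamp x points roughly away from the robot, y left, z up (yaw varies). Clamp frame, mm: board x -55..120, y -210..185, top z 10; jaws on the +y side, handles on the -y side. Handle pivot: x 75, y -30, top z 70. A steel post 12 mm thick, top z 72, at x 13, y -56 stops the open handle.
- handle_grip (a point): Point on the outer (-x) side of the red-gripped moving handle, z 55 mm, 99 mm from the handle's pivot (vertical axis at clamp x 75, y -30). Handle bar 14 to 17 mm thick, z 42..68, reaching 111 mm from the pivot. Open it stands 0.44 rad off the clamp's -y axis, towards -x. Push its outer side with shut fingers, in an arc about the pivot towards +x and the fixed handle: this closes the jaw.
- handle_center (a point): Point inside the moving handle, 68 mm from its pivot, z 55. Effort at handle_grip: 1 to 3 N free, up to 9 to 14 N when the jaw bears on the carton; past centre it falls to nothing and the handle runs 3 to 4 mm on to a hard stop and stays. A hidden adjusting screw, set anew each time, shifts centre and stop: stop 0.34 to 0.61 rad from open, 34 to 60 mm of arc at handle_grip. Feel for it.
- clamp_handle: The moving handle as a body (origin at its pivot axis, at bench height; see handle_grip and handle_center). It springs back to its rest post unless the pliers are locked.
- fixed_handle (a point): Middle of the fixed black handle, a bar along the clamp's y at clamp x 74..90, y -52..-114 mm, z 43..67 mm, with a brass screw at its end (to y -126).
- lever_thumb (a point): Centre of the near (-x) face of the release lever's yellow thumb pad, 12 x 34 x 26 mm, z 42..68 mm, near the board's -y end. The lever turns about a vertical pin at clamp x 65.5, y -122 mm; the pad centre lies 64 mm from it towards -y. At rest this point is at clamp x 59.5 mm.
- clamp_lever: The release lever as a body (origin at its pin, at bench height). Pushing its thumb pad towards clamp +x (away from the robot) swings its other end against the moving handle and breaks the lock, somewhere between 0.06 and 0.6 rad of lever travel (depends on the hidden screw), with 2 to 12 N at the pad. Hard stop at 0.80 rad; springs back when let go.
- pad_face (a point): Middle of the face of the moving jaw's black rubber pad (upright roller 32 mm thick, z 18..44 mm), which swings to clamp +x onto the carton's near side. Open it stands at clamp x -25..11 mm, locked on the carton at x about 20 mm.
- clamp_pad: The moving jaw's rubber pad as a body (origin on the jaw's pivot axis at bench height; see pad_face for its place). When the pliers are locked it presses on the carton with more than 12 N.
- carton_center (a point): Centre of the small brown carton: 70 mm (its x) x 90 mm (its y) x 40 mm high, 190 to 340 g. It stands on the board (z of centre 30 mm), long side along the clamp's y, partly in the jaws, 35 to 63 mm short of the end stop.
- carton: The same carton; origin at the centre of its underside.
- stop_face (a point): Centre of the black rubber end stop's face, which looks to the clamp's +y: clamp x 24..86, y 20 mm, z 14..40. The carton is home when its short end is flat on this face, its centre then at clamp y 65 mm.
- fixed_jaw (a point): Centre of the fixed jaw's flat black rubber face, which looks to the clamp's -x: clamp x 90, y 22..110 mm, z 14..40. The closing jaw pushes the carton's far side against it (carton centre then at clamp x 55 mm).
- tape_measure: Yellow tape measure, 38 x 68 x 62 mm, bystander left of the board.
- marker: Black marker, 137 mm long, lying in front of the board, bystander.
- note_pad: Yellow note pad 76 x 77 x 13 mm, bystander front left.

How it is judged:
By the outcome, as a careful person would: the job done as asked, in the order asked, and still so for the second after the job is handed in, with the robot touching nothing.
It also fails if it takes over 72 s, if anything falls off the work surface, if the arm or the gripper's body presses on something with over 40 N, if the wrist force passes 120 N, or if a joint passes its speed limit or range.

### The arm

A 6-joint arm with a two-finger parallel gripper is mounted at the origin on a cart in front of the work surface, level with it; the furniture and walls round the work are solid. World frame = base frame: x ahead of the robot, y to its left, z up, the work surface at z = 0. Lengths are in mm, angles in rad, forces in N, time in s.
With the tool pointing down it reaches from about 350 to 925 mm from the base axis. Payload 6.4 kg.
Tool frame: the origin (TCP) lies at the centre of the arm's flange, where the gripper is bolted on; the fingertips stand 173 mm ahead of it and the grasp point (between the pads) lies 155 mm ahead of it; z points along the fingers, y is the line along which they close (so a half turn about z gives the same grasp; the last joint's range is limited). The gripper opens to 85 mm and grips with 20 to 120 N. Pads are 22 mm wide; open, the fingers measure 114 mm over their backs; the gripper's body (76 mm by 85 mm) begins 54 mm behind the grasp point. The pads swing forward as they close: fully open they stand 13 mm farther back than shut.
Start: joints at [1.141, 0.245, 1.558, -0, 1.339, -0.174], TCP at [164.46, 628.863, 404.69] pointing down, gripper open.
Joint ranges: [-3.13, 3.13], [-1.02, 2.26], [0.13, 2.54], [-0.95, 4.09], [0.21, 2.88], [-2.74, 2.74]. Speed limits (rad/s): [2.57, 2.57, 3.14, 3.14, 3.14, 3.14].

### API

Orientations are given as a unit quaternion [x, y, z, w].
In Python, from rig import manip gives the robot as it stands.
- The arm moves only by the tool send_rows, never from a script. Its argument "deltas" is one flat list of numbers, 7 for each row, row after row: the shift along the world's x, y, z in units of 20 cm (1.0 is 20 cm), then the turn, a rotation vector about the world's x, y, z in units of 45 degrees (1.0 is 45 degrees), then the closure, from 0 (fully open) to 1 (shut). In form: [x, y, z, wx, wy, wz, grip, x, y, z, wx, wy, wz, grip, ...]. A call has exactly 5 rows; each row is the pose to reach, as a shift and turn from the pose commanded when the call began; what a row does not reach only later rows make up. A row lasts 1/10 s, in which the tool goes at most 50 mm and 8.59 degrees, less where a joint would pass 70% of its speed; a pose out of reach is approached as far as the arm can. A call with a number of a shift or a turn outside -1 to 1 is refused whole. A call with a gripper value outside its range is refused whole. The fingers move at their own pace and stop on an object; "squeeze" is the grip in N (left out, the last holds). Time passes only in rows, so rows that repeat a pose let the fingers close, or fill a call up. It gives the time, the measured TCP pose, the force, the opening and the grip force at its end, in the units of the state.
- manip.get_state(): the state, without advancing time (a new reading comes with each control period).
- manip.grab_frame(name): name is "scene" or "top"; returns a dict with "color" (384x512x3 uint8, red, green, blue), "fx", "fy", "cx", "cy" (pixels), "world_from_camera" (4x4, takes a point from camera to world coordinates). Camera axes: x right, y down, z forward; pixel columns grow to the right and rows downward; lengths in mm; the calibration is good to about 2 mm. A picture is of the moment at which its call begins. There is no depth.
- manip.sign_off(): hands the job in; it is judged then, once.
The state is a dict: "clock": time; "joint_positions": joint angles; "qd": joint speeds; "joint_efforts": joint torques, N m; "eef_pos": TCP position; "orientation": TCP orientation; "wrist_force": force on the tool from outside, world axes, zero at the start; "wrist_torque": the same for the moment, N m; "width": opening from 0.0 (shut) to 1.0 (fully open); "finger_force": force on a finger pad.
Only numpy, scipy, OpenCV 4.12 (cv2) and the standard library are available. Lean on these libraries where they do the work, as an engineer would, in place of code of your own. Each camera call takes 0.05 s, during which the arm holds its last target. There are 200 camera calls.

## Working session

There is one attempt and no reset: what is moved stays moved. The work goes in short steps, Python scripts to look and compute and a tool call to move; the robot and the scene stay as the last step left them, time stands still between calls to the robot, and variables do not carry over. Pictures are saved under pics/ and viewed, at most 10 in all, crops included, and the job is handed in when it is done.

Besides the shell and the picture viewer there is one more tool, called after "Emit:" as name(argument=value, ...) on one line, values as JSON. send_rows: Moves the arm, as the interface text tells. Its arguments: {"type":"object","properties":{"deltas":{"type":"array","items":{"type":"number","minimum":-1,"maximum":1}},"squeeze":{"type":"number"}},"required":["deltas"]}

```bash
mkdir -p pics
python3 - <<'E'
from rig import manip
import cv2,numpy as np
np.set_printoptions(precision=4,suppress=True)
for n in("top","scene"):
    f=manip.grab_frame(n);cv2.imwrite(f"pics/{n}0.png",f["color"][:,:,::-1]);print(n,f["fx"],f["cx"],f["cy"]);print(f["world_from_camera"])
s=manip.get_state();print(s)
E
```

```text
top 411.43285466043045 258.5366713565664 191.2586262925532
[[  -0.0112   -0.9903    0.1387  359.9579]
 [  -0.9999    0.0124    0.0076   39.6641]
 [  -0.0093   -0.1386   -0.9903 1005.9014]
 [   0.        0.        0.        1.    ]]
scene 384.28996481902277 259.3687975348785 196.8950517254738
[[ -0.2707  -0.8218   0.5013 -55.9713]
 [ -0.9626   0.2368  -0.1316 201.132 ]
 [ -0.0106  -0.5182  -0.8552 947.649 ]
 [  0.       0.       0.       1.    ]]
{'clock': 0.1, 'joint_positions': array([ 1.1409,  0.2458,  1.5589, -0.    ,  1.3387, -0.1741]), 'qd': array([ 0.0004, -0.0006, -0.0044,  0.0003, -0.0002,  0.0004]), 'joint_efforts': array([ -0.0002, -43.0669, -32.7126,  -0.0001,   0.0029,   0.    ]), 'eef_pos': array([164.3549, 628.6651, 403.6753]), 'orientation': array([ 0.1275,  0.9918, -0.0008, -0.0002]), 'wrist_force': array([-1.1781,  0.0964,  0.1972]), 'wrist_torque': array([0.0058, 0.0022, 0.0133]), 'finger_force': 0.0, 'width': 0.9976908774712194}
```

View pics/top0.png

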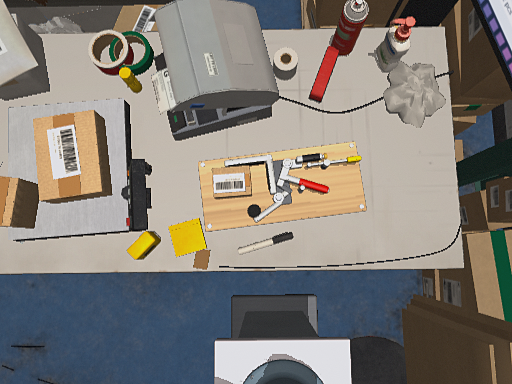

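View pics/scene0.png

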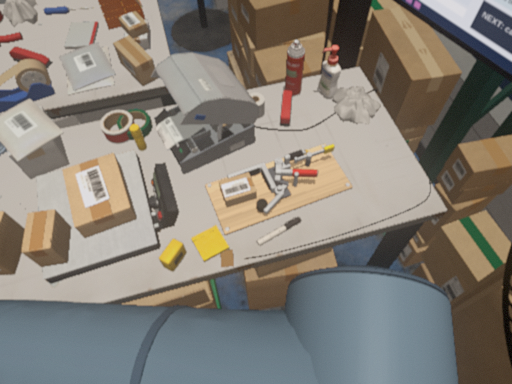

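The top view shows the board at about (200,162)–(367,212), with the carton at (232,181), the red handle at (313,185) and the yellow lever at (354,159). I'll zoom in on it.

Run:
```python
import cv2
a=cv2.imread("pics/top0.png")[135:240,190:380];cv2.imwrite("pics/c1.png",cv2.resize(a,None,fx=4.2,fy=4.2,interpolation=cv2.INTER_CUBIC))
```

```text
(no output)
```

View pics/c1.png

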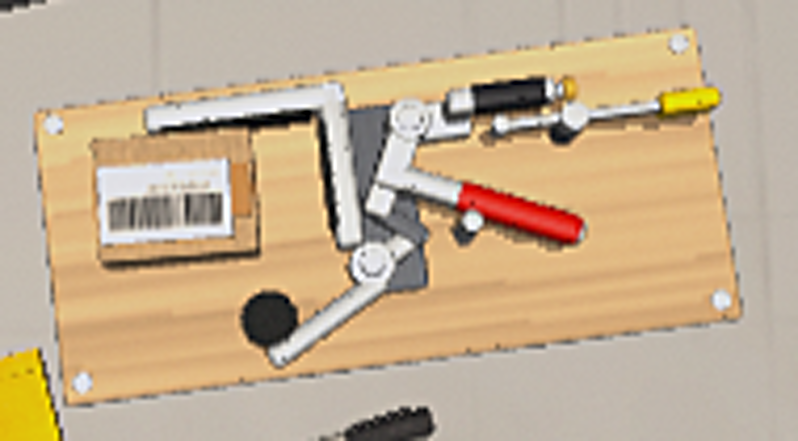

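The crop shows the board corners at (36,112), (690,28), (741,318) and (68,404), and the carton top spanning roughly (92,140)–(258,252). I'll fit the clamp frame to these.

```bash
cat > h.py <<'E'
import numpy as np
from rig import manip
fx=411.43285;cx,cy=258.5367,191.2586
def top_w2c():
    return np.array([[-.0112,-.9903,.1387,359.9579],[-.9999,.0124,.0076,39.6641],[-.0093,-.1386,-.9903,1005.9014],[0,0,0,1]])
def ray(u,v,z):
    T=top_w2c();d=T[:3,:3]@np.array([(u-cx)/fx,(v-cy)/fx,1]);o=T[:3,3]
    return (o+d*(z-o[2])/d[2])[:2]
def crop(p,z): return ray(p[0]/4.2+190-.38,p[1]/4.2+135-.38,z)
E
python3 - <<'E'
from h import *
W=np.array([crop(p,10) for p in[(36,112),(690,28),(741,318),(68,404)]])
C=np.array([(120,185),(120,-210),(-55,-210),(-55,185)],float)
wc,cc=W.mean(0),C.mean(0);a,b=W-wc,C-cc
th=np.arctan2((b[:,0]*a[:,1]-b[:,1]*a[:,0]).sum(),(a*b).sum())
R=np.array([[np.cos(th),-np.sin(th)],[np.sin(th),np.cos(th)]]);t=wc-R@cc
print("yaw",th,"t",t,"res",W-(C@R.T+t))
inv=lambda w:(w-t)@R
for n,p,z in[("cFL",(92,140),50),("cFR",(252,133),50),("cNR",(258,250),50),("cNL",(103,262),50),("bolt",(372,262),65),("hpiv",(411,118),70),("lever",(690,100),68),("post",(470,222),72),("padtop",(269,318),44),("hend",(582,230),68)]:
    print(n,inv(crop(p,z)).round(1))
np.savez("f.npz",R=R,t=t,th=th)
for n,p in[("cart far-left pushing",(55,110)),("lev",(59.5,-186)),("grip",(75-99*np.sin(.44),-30-99*np.cos(.44))),("pivot",(75,-30))]: print(n,(R@p+t).round(1))
E
```

```text
yaw 0.11706056876587212 t [479.24796716   0.63510856] res [[-0.67445032 -2.69399468]
 [-1.28206839  3.20529992]
 [ 0.37320479  1.73015252]
 [ 1.58331392 -2.24145776]]
cFL [ 89.5 147.6]
cFR [81.8 57.6]
cNR [15.4 62.6]
cNL [ 19.9 149.3]
bolt [-1.3  1.3]
hpiv [ 74.7 -30.6]
lever [  65.1 -185. ]
post [ 12.8 -54.3]
padtop [-22.6  61.4]
hend [   1.  -114.9]
cart far-left pushing [521.  116.3]
lev [ 560.1 -177.1]
grip [ 525.8 -114.3]
pivot [557.2 -20.4]
```

Emit:
send_rows(deltas=[0.124,-0.156,0,0,0,-0.15,0.65,0.248,-0.312,0,0,0,-0.3,0.65,0.372,-0.468,0,0,0,-0.45,0.65,0.496,-0.624,0,0,0,-0.6,0.65,0.62,-0.78,0,0,0,-0.75,0.65], squeeze=20)

```text
clock: 0.6
eef_pos: [289.0, 471.4, 404.2]
orientation: [0.412, 0.911, -0.0, -0.0]
wrist_force: [-0.1, -0.1, -0.1]
width: 0.351
finger_force: 0.0
```

Emit:
send_rows(deltas=[0.124,-0.156,0,0,0,-0.15,0.65,0.248,-0.312,0,0,0,-0.3,0.65,0.372,-0.468,0,0,0,-0.45,0.65,0.496,-0.624,0,0,0,-0.6,0.65,0.62,-0.78,0,0,0,-0.75,0.65])

```text
clock: 1.1
eef_pos: [413.1, 315.4, 404.4]
orientation: [0.659, 0.752, -0.0, -0.0]
wrist_force: [0.9, 0.7, 0.5]
width: 0.346
finger_force: 0.0
```

Emit:
send_rows(deltas=[0.12,-0.15,0,0,0,-0.006,0.65,0.24,-0.3,-0.1,0,0,-0.012,0.65,0.36,-0.45,-0.2,0,0,-0.018,0.65,0.48,-0.61,-0.3,0,0,-0.025,0.65,0.48,-0.61,-0.4,0,0,-0.025,0.65])

```text
clock: 1.6
eef_pos: [510.5, 191.7, 323.9]
orientation: [0.666, 0.746, 0.0, 0.001]
wrist_force: [-0.5, -0.0, 0.0]
width: 0.351
finger_force: 0.0
```

Emit:
send_rows(deltas=[0,0,-0.2,0,0,0.004,0.65,0,0,-0.4,0,0,0.004,0.65,0,0,-0.55,0,0,0.004,0.65,0,0,-0.67,0,0,0.004,0.65,0,0,-0.67,0,0,0.004,0.65])

```text
clock: 2.1
eef_pos: [506.4, 194.4, 186.8]
orientation: [0.663, 0.748, -0.003, -0.003]
wrist_force: [-0.8, 0.2, -0.2]
width: 0.353
finger_force: 0.0
```

Run:
```python
from rig import manip
import cv2
f=manip.grab_frame("top");a=f["color"][135:240,190:380,::-1]
cv2.imwrite("pics/c2.png",cv2.resize(a,None,fx=4.2,fy=4.2,interpolation=cv2.INTER_CUBIC));print(manip.get_state()["eef_pos"])
```

```text
[507.5382128  194.68067991 189.05722848]
```

View pics/c2.png

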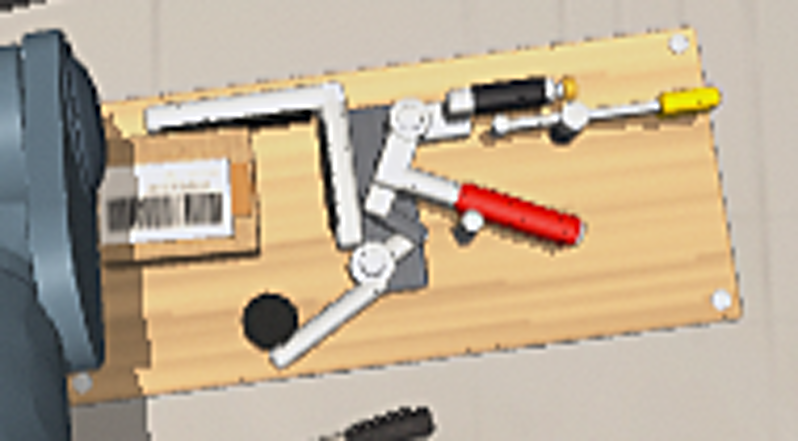

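The gripper is now at the carton's left end and the carton hasn't moved: its right edge is still at (258,190). I'll push along clamp -y.

Emit:
send_rows(deltas=[0.003,-0.025,0,0,0,0,0.65,0.006,-0.05,0,0,0,0,0.65,0.009,-0.075,0,0,0,0,0.65,0.012,-0.1,0,0,0,0,0.65,0.0145,-0.124,0,0,0,0,0.65])

```text
clock: 2.65
eef_pos: [511.6, 169.6, 191.3]
orientation: [0.663, 0.748, 0.0, 0.0]
wrist_force: [-1.3, 1.7, 1.0]
width: 0.353
finger_force: 1.0
```

Emit:
send_rows(deltas=[0.002,-0.02,0,0,0,0,0.65,0.005,-0.04,0,0,0,0,0.65,0.007,-0.06,0,0,0,0,0.65,0.009,-0.08,0,0,0,0,0.65,0.012,-0.1,0,0,0,0,0.65])

```text
clock: 3.15
eef_pos: [513.9, 149.9, 190.8]
orientation: [0.663, 0.748, 0.0, 0.0]
wrist_force: [-0.7, 4.1, 2.3]
width: 0.354
finger_force: 1.5
```

Emit:
send_rows(deltas=[0.001,-0.01,0,0,0,0,0.65,0.002,-0.02,0,0,0,0,0.65,0.003,-0.03,0,0,0,0,0.65,0.005,-0.04,0,0,0,0,0.65,0.006,-0.05,0,0,0,0,0.65])

```text
clock: 3.65
eef_pos: [515.0, 140.0, 190.7]
orientation: [0.663, 0.748, -0.0, -0.0]
wrist_force: [-0.6, 3.3, 1.4]
width: 0.346
finger_force: 1.5
```

Emit:
send_rows(deltas=[0.001,-0.01,0,0,0,0,0.65,0.002,-0.02,0,0,0,0,0.65,0.003,-0.03,0,0,0,0,0.65,0.004,-0.036,0,0,0,0,0.65,0.005,-0.042,0,0,0,0,0.65])

```text
clock: 4.15
eef_pos: [515.9, 131.5, 190.7]
orientation: [0.663, 0.748, -0.0, -0.0]
wrist_force: [-0.6, 3.2, 2.4]
width: 0.347
finger_force: 1.5
```

Emit:
send_rows(deltas=[0,-0.003,0,0,0,0,0.65,0.001,-0.006,0,0,0,0,0.65,0.001,-0.009,0,0,0,0,0.65,0.001,-0.012,0,0,0,0,0.65,0.002,-0.015,0,0,0,0,0.65])

```text
clock: 4.65
eef_pos: [516.2, 129.5, 190.7]
orientation: [0.664, 0.748, 0.001, -0.001]
wrist_force: [0.6, 11.2, 1.9]
width: 0.348
finger_force: 5.7
```

Emit:
send_rows(deltas=[0,-0.001,0,0,0,0,0.65,0,-0.001,0,0,0,0,0.65,0,-0.002,0,0,0,0,0.65,0,-0.002,0,0,0,0,0.65,0,-0.002,0,0,0,0,0.65])

```text
clock: 5.15
eef_pos: [516.2, 129.4, 190.7]
orientation: [0.664, 0.748, 0.001, -0.001]
wrist_force: [0.3, 10.9, 0.3]
width: 0.352
finger_force: 5.5
```

Emit:
send_rows(deltas=[-0.003,0.025,0,0,0,0,0.65,-0.012,0.1,0,0,0,0,0.65,-0.023,0.2,0.05,0,0,0,0.65,-0.023,0.2,0.25,0,0,0,1,-0.023,0.2,0.5,0,0,0,1])

```text
clock: 5.65
eef_pos: [510.3, 169.1, 289.1]
orientation: [0.663, 0.749, -0.003, -0.002]
wrist_force: [0.5, 0.5, 0.3]
width: 0.021
finger_force: 0.0
```

Emit:
send_rows(deltas=[-0.1,0.2,0.1,0,0,0,1,-0.2,0.4,0.2,0,0,0,1,-0.3,0.5,0.2,0,0,0,1,-0.3,0.5,0.2,0,0,0,1,-0.3,0.5,0.2,0,0,0,1])

```text
clock: 6.15
eef_pos: [456.7, 264.4, 336.2]
orientation: [0.663, 0.749, 0.0, 0.013]
wrist_force: [17.7, -37.5, 15.1]
width: 0.001
finger_force: 19.3
```

Run:
```python
from rig import manip
import cv2
f=manip.grab_frame("top");a=f["color"][135:240,190:380,::-1]
cv2.imwrite("pics/c3.png",cv2.resize(a,None,fx=4.2,fy=4.2,interpolation=cv2.INTER_CUBIC));print(manip.get_state()["eef_pos"])
```

```text
[456.79647713 264.30525063 336.22181214]
```

View pics/c3.png

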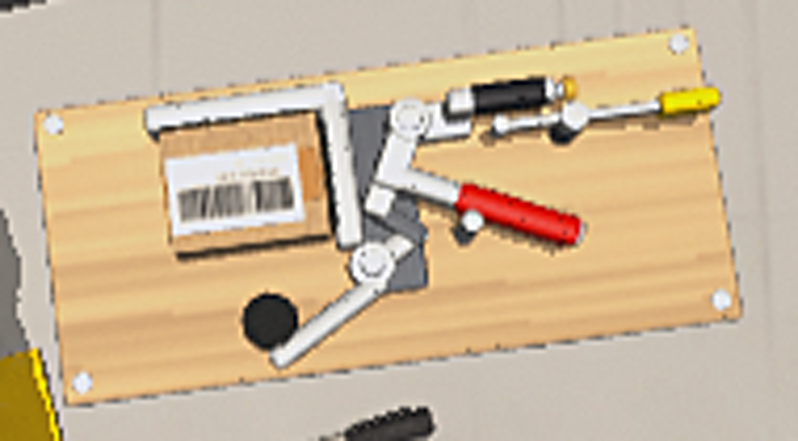

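The carton is flush against the stop at (330,200). The wrist reads about 44 N, so the gripper has met something on the left. I'll back straight off.

Emit:
send_rows(deltas=[0.05,-0.1,0.0,0,0,0,1,0.15,-0.3,0,0,0,0,1,0.25,-0.4,0.0,0,0,0,1,0.3,-0.5,0.0,0,0,0,1,0.3,-0.5,0,0,0,0,1])

```text
clock: 6.7
eef_pos: [512.7, 166.8, 330.6]
orientation: [0.664, 0.747, -0.0, 0.0]
wrist_force: [0.0, 0.3, -0.2]
width: 0.003
finger_force: 0.0
```

Run:
```python
from rig import manip
import cv2,numpy as np
f=manip.grab_frame("top")["color"][:,:,::-1];g=manip.grab_frame("scene")["color"][:,:,::-1]
cv2.imwrite("pics/d.png",cv2.resize(np.vstack([f[80:280,0:260],g[100:300,60:320]]),None,fx=1.5,fy=1.5));
a=cv2.imread("pics/top0.png")
d=cv2.absdiff(a,np.ascontiguousarray(f)).max(2);print(manip.get_state()["wrist_force"],d[120:270,0:180].mean())
```

```text
[-0.23129269 -1.18561491  0.05645055] 33.717
```

View pics/d.png

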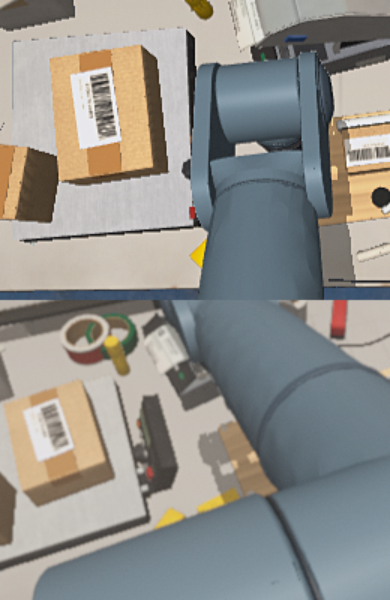

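Everything looks undisturbed; the thing I touched was most likely the scale's fixed display post. Next I'll measure the handle's outer edge.

```bash
cat >> h.py <<'E'
F=np.load("f.npz");R,t,th=F["R"],F["t"],float(F["th"])
inv=lambda w:(np.asarray(w)-t)@R
E
python3 - <<'E'
from h import *
P=np.array([75,-30])
for n,p,z in[("upL",(466,182),68),("upR",(583,217),68),("loL",(458,206),68),("loR",(572,242),68),("end",(583,232),68),("elb",(400,180),68)]:
    c=inv(crop(p,z));print(n,c.round(1),np.hypot(*(c-P)).round(1),np.arctan2(-(c-P)[0],-(c-P)[1]).round(3))
print(th)
E
```

```text
upL [ 35.6 -55.8] 47.1 0.991
upR [   8.1 -116.5] 109.4 0.658
loL [ 23.  -49.5] 55.6 1.212
loR [  -4.8 -108.5] 112.0 0.794
end [  -0.2 -115.3] 113.7 0.722
elb [ 41.4 -19.9] 35.0 1.862
0.11706056876587212
```

```bash
cat >> h.py <<'E'
P=np.array([75.,-30])
def push(a,u=88.,n=-53.3):   # a=handle angle off -y; world tool xy
    U=np.array([-np.sin(a),-np.cos(a)]);N=np.array([np.cos(a),-np.sin(a)])
    return R@(P+u*U+n*N)+t
E
python3 - <<'E'
from h import *
s=manip.get_state();e=s["eef_pos"];q=s["orientation"]
print(e,2*np.arctan2(q[0],q[1]))
print("tool y ang",np.pi/2-2*np.arctan2(q[0],q[1]),"want",th-.44)
a0=push(.44,n=-68);print("appr",a0,(a0-e[:2])/200)
c=push(.44);print("contact",c,(c-a0)/200)
for k in range(1,22):
    a=.44-.03*k;print(k,push(a).round(1),((push(a)-push(a+.03))/200).round(4))
print(.03/(np.pi/4))
E
```

```text
[511.52352048 168.48302602 330.3023581 ] 1.4509951554399427
tool y ang 0.11980117135495383 want -0.3229394312341279
appr [464.82635686 -82.27089253] [-0.23348582 -1.25376959]
contact [478.76646493 -86.93601706] [ 0.06970054 -0.02332562]
1 [480.8 -89.3] [ 0.0102 -0.0116]
2 [482.9 -91.5] [ 0.0105 -0.0113]
3 [485.1 -93.7] [ 0.0108 -0.011 ]
4 [487.3 -95.9] [ 0.0112 -0.0107]
5 [489.6 -97.9] [ 0.0115 -0.0103]
6 [491.9 -99.9] [ 0.0118 -0.01  ]
7 [ 494.4 -101.8] [ 0.0121 -0.0096]
8 [ 496.8 -103.7] [ 0.0124 -0.0092]
9 [ 499.4 -105.5] [ 0.0126 -0.0089]
10 [ 501.9 -107.2] [ 0.0129 -0.0085]
11 [ 504.6 -108.8] [ 0.0131 -0.0081]
12 [ 507.2 -110.3] [ 0.0134 -0.0077]
13 [ 510.  -111.8] [ 0.0136 -0.0073]
14 [ 512.7 -113.2] [ 0.0138 -0.0069]
15 [ 515.5 -114.4] [ 0.014  -0.0065]
16 [ 518.4 -115.7] [ 0.0142 -0.006 ]
17 [ 521.2 -116.8] [ 0.0144 -0.0056]
18 [ 524.1 -117.8] [ 0.0145 -0.0052]
19 [ 527.1 -118.8] [ 0.0147 -0.0047]
20 [ 530.  -119.6] [ 0.0148 -0.0043]
21 [ 533.  -120.4] [ 0.0149 -0.0039]
0.03819718634205488
```

Emit:
send_rows(deltas=[-0.024,-0.125,0,0,0,-0.06,1,-0.048,-0.25,0,0,0,-0.12,1,-0.072,-0.375,0,0,0,-0.18,1,-0.096,-0.5,0,0,0,-0.24,1,-0.12,-0.63,0,0,0,-0.3,1])

```text
clock: 7.3
eef_pos: [487.0, 42.8, 330.5]
orientation: [0.747, 0.665, -0.0, -0.0]
wrist_force: [0.0, -0.2, 0.2]
width: 0.002
finger_force: 0.0
```

Emit:
send_rows(deltas=[-0.024,-0.125,0,0,0,-0.06,1,-0.048,-0.25,0,0,0,-0.12,1,-0.072,-0.375,0,0,0,-0.18,1,-0.1,-0.5,-0.05,0,0,-0.24,1,-0.113,-0.624,-0.1,0,0,-0.264,1])

```text
clock: 7.8
eef_pos: [464.7, -82.1, 310.6]
orientation: [0.811, 0.585, 0.0, 0.0]
wrist_force: [0.2, 0.0, 0.4]
width: -0.003
finger_force: 0.0
```

Emit:
send_rows(deltas=[0,0,-0.1,0,0,0,1,0,0,-0.2,0,0,0,1,0,0,-0.35,0,0,0,1,0,0,-0.455,0,0,0,1,0,0,-0.455,0,0,0,1])

```text
clock: 8.3
eef_pos: [463.6, -80.7, 216.7]
orientation: [0.811, 0.585, -0.002, -0.003]
wrist_force: [0.4, 1.3, 1.1]
width: 0.003
finger_force: 0.0
```

Emit:
send_rows(deltas=[0.01,-0.003,0,0,0,0,1,0.025,-0.008,0,0,0,0,1,0.04,-0.013,0,0,0,0,1,0.055,-0.018,0,0,0,0,1,0.065,-0.021,0,0,0,0,1])

```text
clock: 8.8
eef_pos: [478.7, -87.0, 220.4]
orientation: [0.812, 0.584, 0.0, 0.001]
wrist_force: [0.0, -0.1, 0.0]
width: -0.002
finger_force: 0.0
```

Emit:
send_rows(deltas=[0.003,-0.001,0,0,0,0,1,0.005,-0.002,0,0,0,0,1,0.009,-0.006,0,0,0,0.013,1,0.012,-0.01,0,0,0,0.025,1,0.015,-0.014,0,0,0,0.038,1])

```text
clock: 9.3
eef_pos: [480.9, -89.4, 219.5]
orientation: [0.802, 0.597, -0.0, -0.001]
wrist_force: [-0.2, 1.3, 0.1]
width: 0.001
finger_force: 0.7
```

Emit:
send_rows(deltas=[0.004,-0.005,0,0,0,0.015,1,0.008,-0.009,0,0,0,0.031,1,0.013,-0.014,0,0,0,0.046,1,0.017,-0.018,0,0,0,0.061,1,0.021,-0.022,0,0,0,0.076,1])

```text
clock: 9.8
eef_pos: [485.3, -94.0, 219.6]
orientation: [0.784, 0.621, -0.0, -0.0]
wrist_force: [-0.9, 1.2, 0.1]
width: 0.001
finger_force: 0.8
```

Emit:
send_rows(deltas=[0.005,-0.004,0,0,0,0.015,1,0.009,-0.008,0,0,0,0.031,1,0.014,-0.013,0,0,0,0.046,1,0.018,-0.017,0,0,0,0.061,1,0.023,-0.021,0,0,0,0.076,1])

```text
clock: 10.3
eef_pos: [490.0, -98.2, 219.6]
orientation: [0.765, 0.644, -0.0, -0.0]
wrist_force: [-1.7, 1.0, -1.2]
width: -0.001
finger_force: 0.9
```

Emit:
send_rows(deltas=[0.005,-0.004,0,0,0,0.015,1,0.01,-0.008,0,0,0,0.031,1,0.014,-0.012,0,0,0,0.046,1,0.019,-0.016,0,0,0,0.061,1,0.024,-0.02,0,0,0,0.076,1])

```text
clock: 10.8
eef_pos: [494.8, -102.2, 219.7]
orientation: [0.746, 0.666, 0.0, -0.0]
wrist_force: [-1.9, 0.5, -1.2]
width: 0.001
finger_force: 0.9
```

k=7. I'll keep going in 3 mm calls.

Emit:
send_rows(deltas=[0.0025,-0.002,0,0,0,0.008,1,0.005,-0.0035,0,0,0,0.015,1,0.0075,-0.0055,0,0,0,0.023,1,0.01,-0.0075,0,0,0,0.03,1,0.0124,-0.0092,0,0,0,0.038,1])

```text
clock: 11.3
eef_pos: [497.3, -104.0, 219.7]
orientation: [0.736, 0.677, 0.0, 0.0]
wrist_force: [-1.4, -0.2, -0.8]
width: 0.002
finger_force: 1.0
```

Emit:
send_rows(deltas=[0.0025,-0.002,0,0,0,0.008,1,0.005,-0.0035,0,0,0,0.015,1,0.0075,-0.0055,0,0,0,0.023,1,0.01,-0.007,0,0,0,0.03,1,0.0126,-0.0089,0,0,0,0.038,1])

```text
clock: 11.8
eef_pos: [499.8, -105.8, 219.7]
orientation: [0.726, 0.688, -0.0, -0.0]
wrist_force: [-2.4, 0.7, 0.1]
width: 0.004
finger_force: 1.0
```

Emit:
send_rows(deltas=[0.0025,-0.002,0,0,0,0.008,1,0.005,-0.0035,0,0,0,0.015,1,0.0075,-0.005,0,0,0,0.023,1,0.01,-0.007,0,0,0,0.03,1,0.0129,-0.0085,0,0,0,0.038,1])

```text
clock: 12.3
eef_pos: [502.4, -107.5, 219.7]
orientation: [0.715, 0.699, 0.0, 0.0]
wrist_force: [-2.1, 0.3, -1.1]
width: 0.002
finger_force: 1.0
```

Emit:
send_rows(deltas=[0.0025,-0.0015,0,0,0,0.008,1,0.005,-0.003,0,0,0,0.015,1,0.008,-0.005,0,0,0,0.023,1,0.0105,-0.0065,0,0,0,0.03,1,0.0131,-0.0081,0,0,0,0.038,1])

```text
clock: 12.8
eef_pos: [504.9, -109.0, 219.6]
orientation: [0.705, 0.709, -0.0, -0.0]
wrist_force: [-3.4, 1.8, 0.6]
width: 0.002
finger_force: 1.9
```

Emit:
send_rows(deltas=[0.0025,-0.0015,0,0,0,0.008,1,0.005,-0.003,0,0,0,0.015,1,0.008,-0.0045,0,0,0,0.023,1,0.0105,-0.006,0,0,0,0.03,1,0.0134,-0.0077,0,0,0,0.038,1])

```text
clock: 13.3
eef_pos: [507.3, -110.4, 219.5]
orientation: [0.694, 0.72, -0.0, -0.001]
wrist_force: [-6.8, 2.4, 2.4]
width: 0.003
finger_force: 3.4
```

Emit:
send_rows(deltas=[0.0025,-0.0015,0,0,0,0.008,1,0.005,-0.003,0,0,0,0.015,1,0.008,-0.0045,0,0,0,0.023,1,0.011,-0.006,0,0,0,0.03,1,0.0136,-0.0073,0,0,0,0.038,1])

```text
clock: 13.8
eef_pos: [509.7, -111.8, 219.4]
orientation: [0.683, 0.73, -0.001, -0.002]
wrist_force: [-8.5, 2.0, 4.7]
width: 0.001
finger_force: 4.3
```

Emit:
send_rows(deltas=[0.0028,-0.0014,0,0,0,0.008,1,0.0055,-0.0028,0,0,0,0.015,1,0.008,-0.004,0,0,0,0.023,1,0.011,-0.0055,0,0,0,0.03,1,0.0138,-0.0069,0,0,0,0.038,1])

```text
clock: 14.3
eef_pos: [512.3, -113.1, 219.3]
orientation: [0.672, 0.74, -0.001, -0.002]
wrist_force: [-9.2, 1.9, 5.4]
width: -0.002
finger_force: 4.7
```

Emit:
send_rows(deltas=[0.0028,-0.0013,0,0,0,0.008,1,0.0055,-0.0026,0,0,0,0.015,1,0.0085,-0.004,0,0,0,0.023,1,0.011,-0.005,0,0,0,0.03,1,0.014,-0.0065,0,0,0,0.038,1])

```text
clock: 14.8
eef_pos: [515.2, -114.5, 219.3]
orientation: [0.661, 0.75, -0.001, -0.002]
wrist_force: [-8.5, 2.7, 5.3]
width: -0.0
finger_force: 4.3
```

Emit:
send_rows(deltas=[0.0028,-0.0012,0,0,0,0.008,1,0.0056,-0.0024,0,0,0,0.015,1,0.0085,-0.0036,0,0,0,0.023,1,0.0113,-0.0048,0,0,0,0.03,1,0.0142,-0.006,0,0,0,0.038,1])

```text
clock: 15.3
eef_pos: [518.3, -115.8, 219.4]
orientation: [0.65, 0.76, -0.001, -0.001]
wrist_force: [-6.5, 1.1, 2.8]
width: 0.002
finger_force: 3.1
```

Force is falling as it nears centre.

Emit:
send_rows(deltas=[0.0028,-0.0011,0,0,0,0.008,1,0.0056,-0.0022,0,0,0,0.015,1,0.0085,-0.0033,0,0,0,0.023,1,0.0115,-0.0045,0,0,0,0.03,1,0.0144,-0.0056,0,0,0,0.038,1])

```text
clock: 15.8
eef_pos: [521.8, -117.1, 219.6]
orientation: [0.639, 0.769, 0.0, 0.0]
wrist_force: [-2.4, 1.0, -1.9]
width: -0.0
finger_force: 1.1
```

Emit:
send_rows(deltas=[0.0028,-0.0011,0,0,0,0.008,1,0.0056,-0.0021,0,0,0,0.015,1,0.0085,-0.0031,0,0,0,0.023,1,0.0115,-0.0042,0,0,0,0.03,1,0.0145,-0.0052,0,0,0,0.038,1])

```text
clock: 16.3
eef_pos: [525.0, -118.3, 220.1]
orientation: [0.627, 0.779, 0.0, 0.001]
wrist_force: [0.4, -0.3, 0.7]
width: -0.004
finger_force: 0.0
```

Emit:
send_rows(deltas=[0.002,-0.0006,0,0,0,0.005,1,0.004,-0.0012,0,0,0,0.01,1,0.006,-0.002,0,0,0,0.015,1,0.008,-0.0026,0,0,0,0.02,1,0.01,-0.0032,0,0,0,0.025,1])

```text
clock: 16.8
eef_pos: [526.2, -118.7, 219.6]
orientation: [0.619, 0.785, -0.0, -0.001]
wrist_force: [-4.4, 0.3, 3.8]
width: -0.0
finger_force: 2.5
```

Hard stop felt at about 4 N, so the pliers should be locked. I'll back off, swing clear towards the lever and look.

Emit:
send_rows(deltas=[-0.02,-0.005,0,0,0,0,1,-0.07,-0.016,0,0,0,0,1,-0.15,-0.035,0,0,0,0,1,-0.2,-0.15,0,0,0,-0.07,1,-0.2,-0.3,0,0,0,-0.15,1])

```text
clock: 17.3
eef_pos: [484.8, -178.3, 219.2]
orientation: [0.665, 0.747, -0.0, -0.001]
wrist_force: [0.4, -0.3, 1.0]
width: -0.002
finger_force: 0.0
```

Run:
```python
from rig import manip
import cv2,numpy as np
f=manip.grab_frame("top");a=f["color"][135:240,190:380,::-1];g=manip.grab_frame("scene")["color"][130:235,180:370,::-1]
cv2.imwrite("pics/c4.png",cv2.resize(np.vstack([a,g]),None,fx=2.8,fy=2.8,interpolation=cv2.INTER_CUBIC));print(manip.get_state()["eef_pos"],manip.get_state()["clock"])
cv2.imwrite("pics/c4full.png",f["color"][:,:,::-1])
from h import *
pin=np.array([65.5,-122]);r=np.array([45-65.5,-64.])
pos=lambda b:R@(pin+np.array([[np.cos(b),-np.sin(b)],[np.sin(b),np.cos(b)]])@r)+t
print("appr",R@[25,-186]+t)
for k in range(0,17):print(k,pos(.05*k).round(1),((pos(.05*k)-pos(.05*k-.05))/200).round(4))
```

```text
[ 486.17667342 -181.29670072  220.35287564] 17.4
appr [ 525.80044566 -181.17211557]
0 [ 545.7 -178.8] [ 0.0164 -0.0036]
1 [ 549.  -179.4] [ 0.0166 -0.0028]
2 [ 552.3 -179.8] [ 0.0167 -0.002 ]
3 [ 555.7 -180. ] [ 0.0168 -0.0011]
4 [ 559.  -180.1] [ 0.0168 -0.0003]
5 [ 562.4 -180. ] [0.0168 0.0005]
6 [ 565.7 -179.7] [0.0167 0.0014]
7 [ 569.1 -179.3] [0.0167 0.0022]
8 [ 572.4 -178.6] [0.0165 0.003 ]
9 [ 575.6 -177.9] [0.0163 0.0039]
10 [ 578.9 -176.9] [0.0161 0.0047]
11 [ 582.  -175.8] [0.0159 0.0055]
12 [ 585.2 -174.6] [0.0156 0.0063]
13 [ 588.2 -173.2] [0.0153 0.007 ]
14 [ 591.2 -171.6] [0.0149 0.0078]
15 [ 594.1 -169.9] [0.0145 0.0085]
16 [ 596.9 -168.1] [0.014  0.0092]
```

View pics/c4.png

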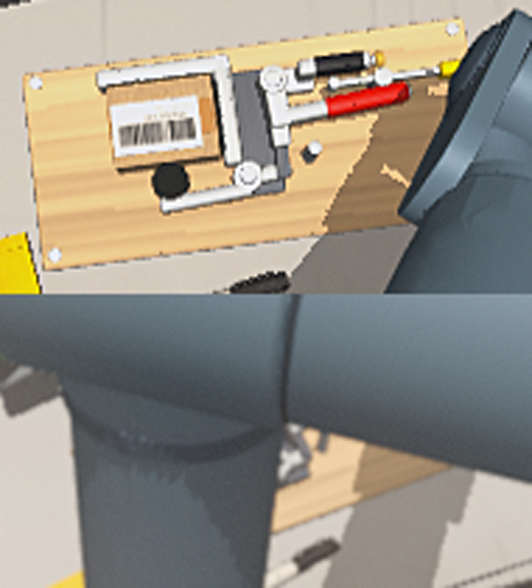

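The handle lies against the fixed one at (370,95), the jaw pad is on the carton at (170,180), and it stays locked hands off. I'll wait two seconds, then approach the lever.

Emit:
send_rows(deltas=[0,0,0,0,0,0,1,0,0,0,0,0,0,1,0,0,0,0,0,0,1,0,0,0,0,0,0,1,0,0,0,0,0,0,1])

```text
clock: 17.9
eef_pos: [486.6, -178.3, 219.6]
orientation: [0.664, 0.747, 0.0, -0.0]
wrist_force: [0.4, -0.0, -0.2]
width: 0.002
finger_force: 0.0
```

Emit:
send_rows(deltas=[0,0,0,0,0,0,1,0,0,0,0,0,0,1,0,0,0,0,0,0,1,0,0,0,0,0,0,1,0,0,0,0,0,0,1])

```text
clock: 18.4
eef_pos: [486.5, -178.8, 219.7]
orientation: [0.665, 0.747, 0.0, 0.0]
wrist_force: [0.1, 0.7, 0.4]
width: -0.003
finger_force: 0.0
```

Emit:
send_rows(deltas=[0,0,0,0,0,0,1,0,0,0,0,0,0,1,0,0,0,0,0,0,1,0,0,0,0,0,0,1,0,0,0,0,0,0,1])

```text
clock: 18.9
eef_pos: [486.5, -178.8, 219.7]
orientation: [0.665, 0.747, -0.0, -0.0]
wrist_force: [-0.1, 0.5, 0.7]
width: -0.003
finger_force: 0.0
```

Emit:
send_rows(deltas=[0,0,0,0,0,0,1,0,0,0,0,0,0,1,0,0,0,0,0,0,1,0,0,0,0,0,0,1,0,0,0,0,0,0,1])

```text
clock: 19.4
eef_pos: [486.5, -178.7, 219.7]
orientation: [0.665, 0.747, -0.0, -0.0]
wrist_force: [-0.6, 0.1, -0.5]
width: 0.004
finger_force: 0.0
```

Emit:
send_rows(deltas=[0,0,0,0,0,0,1,0,0,0,0,0,0,1,0,0,0,0,0,0,1,0,0,0,0,0,0,1,0,0,0,0,0,0,1])

```text
clock: 19.9
eef_pos: [486.5, -178.8, 219.7]
orientation: [0.665, 0.747, -0.0, -0.0]
wrist_force: [-1.3, 0.3, 0.4]
width: 0.002
finger_force: 0.0
```

Emit:
send_rows(deltas=[0.05,0.001,0,0,0,0,1,0.1,0.003,0,0,0,0,1,0.17,0.005,0,0,0,0,1,0.24,0.006,0,0,0,0,1,0.27,0.008,0,0,0,0,1])

```text
clock: 20.4
eef_pos: [542.2, -177.2, 220.0]
orientation: [0.665, 0.747, 0.0, 0.001]
wrist_force: [-1.0, -0.1, -0.7]
width: 0.0
finger_force: 0.0
```

Emit:
send_rows(deltas=[0.006,0.001,0,0,0,0,1,0.012,0.002,0,0,0,0,1,0.018,0.003,0,0,0,0,1,0.024,0.003,0,0,0,0,1,0.028,0.003,0,0,0,0,1])

```text
clock: 20.9
eef_pos: [546.0, -176.6, 219.7]
orientation: [0.665, 0.747, -0.0, -0.0]
wrist_force: [-0.4, -0.8, 0.6]
width: -0.004
finger_force: 0.0
```

Emit:
send_rows(deltas=[0.0033,-0.0006,0,0,0,0.013,1,0.0066,-0.0012,0,0,0,0.026,1,0.01,-0.0018,0,0,0,0.038,1,0.0133,-0.0023,0,0,0,0.051,1,0.0166,-0.0028,0,0,0,0.064,1])

```text
clock: 21.4
eef_pos: [549.4, -177.2, 219.7]
orientation: [0.645, 0.764, -0.0, -0.0]
wrist_force: [-0.9, -0.1, -0.1]
width: -0.003
finger_force: 0.5
```

Emit:
send_rows(deltas=[0.0033,-0.0004,0,0,0,0.013,1,0.0067,-0.0008,0,0,0,0.026,1,0.01,-0.0012,0,0,0,0.038,1,0.0133,-0.0016,0,0,0,0.051,1,0.0167,-0.002,0,0,0,0.064,1])

```text
clock: 21.9
eef_pos: [552.8, -177.6, 219.7]
orientation: [0.626, 0.78, -0.0, 0.0]
wrist_force: [-0.7, -0.6, 0.3]
width: -0.001
finger_force: 0.6
```

Emit:
send_rows(deltas=[0.0033,-0.0002,0,0,0,0.013,1,0.0067,-0.0004,0,0,0,0.026,1,0.01,-0.0007,0,0,0,0.038,1,0.0134,-0.0009,0,0,0,0.051,1,0.0168,-0.0011,0,0,0,0.064,1])

```text
clock: 22.4
eef_pos: [556.2, -177.8, 219.7]
orientation: [0.606, 0.795, -0.0, 0.0]
wrist_force: [-0.9, -1.2, -0.5]
width: -0.001
finger_force: 0.7
```

Emit:
send_rows(deltas=[0.0033,0,0,0,0,0.013,1,0.0067,0,0,0,0,0.026,1,0.01,0,0,0,0,0.038,1,0.0134,0,0,0,0,0.051,1,0.0168,-0.0003,0,0,0,0.064,1])

```text
clock: 22.9
eef_pos: [559.4, -177.9, 219.7]
orientation: [0.586, 0.81, -0.0, -0.0]
wrist_force: [-4.6, -1.4, 1.7]
width: 0.003
finger_force: 2.3
```

Force is building, so the lever is bearing on the handle.

Emit:
send_rows(deltas=[0.0033,0,0,0,0,0.013,1,0.0067,0,0,0,0,0.026,1,0.01,0,0,0,0,0.038,1,0.0134,0,0,0,0,0.051,1,0.0168,0.0005,0,0,0,0.064,1])

```text
clock: 23.4
eef_pos: [563.0, -177.7, 219.7]
orientation: [0.566, 0.825, 0.0, 0.0]
wrist_force: [-1.1, -1.8, 0.9]
width: -0.001
finger_force: 0.8
```

Run:
```python
from rig import manip
import cv2,numpy as np
f=manip.grab_frame("top")["color"][:,:,::-1]
cv2.imwrite("pics/top5.png",f)
for n,a in(("open0",cv2.imread("pics/top0.png")),("locked",cv2.imread("pics/c4full.png")),("now",f)):
    a=a.astype(int);m=(a[:,:,2]>140)&(a[:,:,1]<70)&(a[:,:,0]<70);m[:135]=0;m[240:]=0;m[:,:190]=0;m[:,380:]=0
    y,x=np.where(m);print(n,len(x),x.mean(),y.mean(),x.max(),y.max())
```

```text
open0 162 313.6975308641975 184.98765432098764 328 192
locked 159 320.4842767295597 169.61635220125785 335 175
now 146 313.7191780821918 184.3835616438356 328 190
```

The red handle is back at its open position (313,184). I'll withdraw and check.

Emit:
send_rows(deltas=[-0.02,-0.008,0,0,0,0,1,-0.09,-0.035,0,0,0,0,1,-0.187,-0.072,0,0,0,0,1,-0.187,-0.072,0.15,0,0,0,1,-0.187,-0.072,0.35,0,0,0,1])

```text
clock: 23.95
eef_pos: [524.0, -191.7, 288.0]
orientation: [0.566, 0.824, 0.0, -0.003]
wrist_force: [0.7, 0.0, 0.6]
width: 0.002
finger_force: 0.0
```

Emit:
send_rows(deltas=[0,-0.05,0.2,0,0,0,1,-0.1,-0.15,0.3,0,0,0,1,-0.2,-0.3,0.3,0,0,0,1,-0.3,-0.4,0.3,0,0,0,1,-0.3,-0.4,0.3,0,0,0,1])

```text
clock: 24.45
eef_pos: [463.9, -273.7, 350.0]
orientation: [0.567, 0.823, -0.0, 0.0]
wrist_force: [-0.3, -0.4, 0.2]
width: 0.002
finger_force: 0.0
```

Run:
```python
from rig import manip
import cv2,numpy as np
f=manip.grab_frame("top")["color"][:,:,::-1]
cv2.imwrite("pics/e.png",cv2.resize(f[130:280,120:390],None,fx=2.9,fy=2.9,interpolation=cv2.INTER_CUBIC));print(manip.get_state()["wrist_force"],manip.get_state()["clock"])
a=cv2.imread("pics/top0.png");d=cv2.absdiff(a,np.ascontiguousarray(f)).max(2)
for n,(x0,y0,x1,y1) in dict(tape=(122,228,164,262),notepad=(165,215,210,258),marker=(234,228,296,256),rest=(0,40,180,225)).items():print(n,d[y0:y1,x0:x1].mean().round(2),(d[y0:y1,x0:x1]>40).sum())
```

```text
[ 0.90404766 -0.07401582 -0.11369126] 24.5
tape 8.67 0
notepad 9.45 0
marker 9.14 0
rest 8.28 0
```

View pics/e.png

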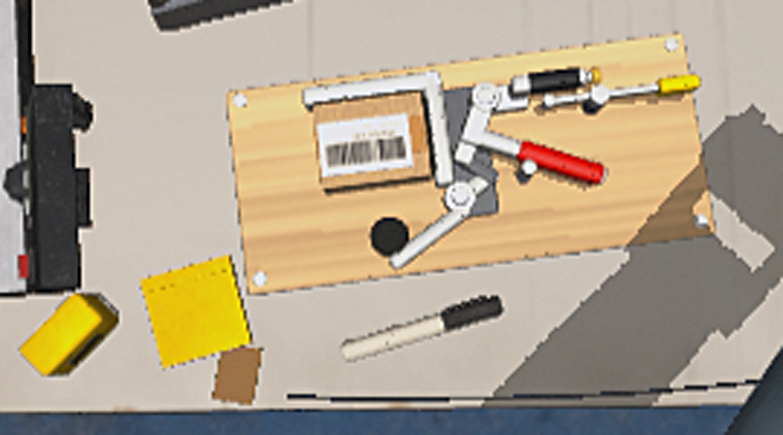

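The jaw is open with its pad at (390,237), the carton is still seated at the stop at (430,140), the lever is back at rest, and the bystanders haven't moved. Handing in.

```bash
python3 -c "
from rig import manip
print(manip.sign_off())"
```

```text
the job is handed in; nothing more can be done
None
```

The job is handed in at 24.5 s: carton seated at the stop, pliers locked hands-off for over 3 s and released, with about 11 N at most on carton, handle or lever. The one fault was a brief bump of about 44 N, possibly over the 40 N limit, when the gripper touched something to the left of the board (probably the scale's display post) while I was backing away; nothing moved.

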